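# Set the engraver's work slide to a gauge block, slack out

## Task

Set the work slide one gauge block from its stop: with the handwheel wind the slide back until the gap is longer than the steel gauge block, stand the block upright on the bed in the gap with its 40 mm length along the bed, then wind forward again, through the slack in the screw, until the slide just nips the block against the stop button. It should be held snugly between the two without being squeezed hard. Move the slide by its handwheel only, leave the block and the slide set like that, and leave the other tools where they are.

Things in the scene. Friction and masses are not known exactly. Their poses are not given: they have to be found in the camera images.
- slide: the work slide: a low steel dovetail bed on a dark cast foot, held down on the bench. Origin under it at bench height; its y axis runs along the bed from the handwheel end to the stop end, z up. Bed 60 wide (x) and 236 long, from y = -138 to +98, its flat top 80 above the bench and level; aluminium end plates at both ends no higher than 81
- screw (a joint): angle of screw and handwheel, rad; 0 at the start; grows clockwise seen from the wheel end (handle going over the top towards the slide's +x), which drives the slide forward to the stop. 12 mm of travel a turn. Turning takes about 5.5 N at the handle, pushing the slide 0.6 N more, each 10 N on the block about 1 N more. It stays where it is left; a nip of up to 60 N does not turn it back
- carriage (a joint): travel of the slide along the bed's y axis, m; grows towards the stop; starts at 0.0003 to 0.0027, can go from -0.035 to 0.008. Stiff in its ways: 6 N moves it. Between screw and slide there is 3 mm of play, a quarter turn of the wheel: after a reversal the wheel turns that much before the slide follows
- wheel_axis (a point): point on the handwheel's axis (along the slide's y), level with the middle of the crank handle's length, 62 above the bench; axes parallel to the slide's. Wheel 51 across; its outer face lies 31 nearer the slide than this point
- handle_grip (a point): middle of the crank handle: a black round sleeve, 13 in diameter and 46 long, parallel to the wheel's axis, spinning freely on its pin, 20 off the axis, at any angle round it at the start; free all round except for the wheel at one end
- jaw_face (a point): middle of the slide's flat ground front face (50 wide, 36 high, starting 2 above the bed), 20 above the bed; it faces the stop, along the slide's y. Behind it the slide is 80 wide and 76 long and carries a low plate holder; nothing on it stands higher than 119 above the bench
- stop_face (a point): middle of the stop button's flat round end face (16 across), 20 above the bed, on the bed's centre line; it faces the slide's front face. The bracket that carries it, 52 wide and 32 high, is clamped on the bed, at a different place each time
- block_mid (a point): centre of the loose steel gauge block, 18 (its x) by 40 (its y, the gauge length) by 50 high (its z), 0.26 kg, standing on the bench at the start. Snugly nipped means pressed with some 15 to 50 N; more than 100 N marks it
- jar: bystander: white lidded pot, 50 across, 40 high; origin under its middle
- ball_vise: bystander: small dark engraver's ball vise, 80 across, 74 high, 0.9 kg; origin under its middle
- graver: bystander: hand graver with a wooden palm handle, 100 long, lying along its x; origin under its middle
There are look-alikes about, which are no part of the job. Of the things shaped like the part that bears block_mid, the bare steel one is meant.

How it is judged (in metres and radians):
On the way, in this order (a step that is already met when the one before it is completed fails the run):
1. the slide is wound back until the gap between its face and the stop button is longer than the block (y of stop_face in the frame of jaw_face above 0.0405 m), for 0.2 s.
2. the block stands upright on the bed in the gap, let go and not yet nipped (y of block_mid in the frame of stop_face below -0.018 m and y of block_mid in the frame of jaw_face above 0.018 m and x of block_mid in the frame of stop_face between -0.012 and 0.012 m and z of block_mid in the frame of slide below 0.1075 m and angle between block_mid's own z axis and vertical below 0.08 rad and contact force between the fingers and block below 0.1 N and contact force between block and carriage below 3 N), for 0.2 s.
At the end, for the whole second after the job is handed in: the block stands upright on the bed (0.06 rad, along the bed within 0.08 rad, 14 mm from the centre line), nipped between slide and stop button: pressed with 10 to 60 N, which is more than the 6 N of the slide's own stiffness, so the screw bears forward with its slack out; all at rest (contact force between block and carriage between 10 and 60 N and contact force between block and stop above 5 N and x of block_mid in the frame of stop_face between -0.014 and 0.014 m and z of block_mid in the frame of slide between 0.1025 and 0.1075 m and angle between block_mid's own z axis and vertical below 0.06 rad and angle between the y axis of block_mid and the y axis of slide, either way round below 0.08 rad and linear speed of block below 0.01 m/s); the robot touches nothing.
It fails at once if the block is squeezed hard (over 100 N) (contact force between block and carriage above 100 N).
It fails at once if the slide is pushed directly instead of by its handwheel (over 10 N) (contact force between any of the fingers, the arm and carriage above 10 N).
It fails at once if a bystander is moved by over 20 mm (distance of any of jar, ball_vise, graver from where it was at the start of the episode above 0.02 m).
It also fails if it takes over 72 s, if anything falls off the work surface, if the arm or the gripper's body presses on something with over 40 N, if the wrist force passes 120 N, or if a joint passes its speed limit or range.

## Robot

A 7-joint arm with a two-finger parallel gripper is mounted at the origin on the work surface. World frame = base frame: x ahead of the robot, y to its left, z up, the work surface at z = 0. Lengths are in mm, angles in rad, forces in N, time in s.
With the tool pointing down it reaches from about 400 to 900 mm from the base axis. Payload 5.5 kg.
Tool frame: the origin (TCP) lies midway between the tips of the shut fingers; the grasp point (between the pads) lies 19 mm behind it; z points along the fingers, y is the direction in which the jaws open and shut (so a half turn about z gives the same grasp; the last joint's range is limited). The gripper opens to 92 mm and grips with 3 to 60 N. Pads are 19 mm wide; open, the fingers measure 130 mm over their backs; the gripper's body (75 mm by 190 mm) begins 47 mm behind the grasp point.
Start: joints at [-0.961, 0.501, -0.427, 1.55, 0.221, 1.138, -0.21], TCP at [220.891, 611.316, 226.729] pointing down, gripper open.
Joint ranges: [-2.88, 2.88], [-0.31, 2.03], [-1.54, 1.56], [0.2, 2.42], [-1.41, 4.55], [0.19, 2.02], [-2.57, 2.57]. Speed limits (rad/s): [2.57, 2.57, 3.14, 3.14, 3.14, 3.14, 3.14].

## Interface

Orientations are given as a unit quaternion [w, x, y, z].
In Python, from rig import * gives the robot as it stands. Calls block until the motion is done:
- move_ptp(position, orientation): joint-space move of the TCP to a pose.
- move_l(position, ori=None, max_speed=150): straight line of the TCP; ori=None keeps the orientation; max_speed is the mean speed in mm/s.
- move_j(angles): joint-space move.
- command_gripper(opening): finger opening in mm; the grip force is fixed at half the most; returns when the fingers have stopped.
- wait(seconds).
- ik(position, orientation): joint angles nearest the present ones, or None.
- camera(name): name is "scene" or "top"; returns a dict with "color" (420x560x3 uint8, red, green, blue), "vfov" (degrees; the focal length in pixels is half the picture's height over the tangent of half this angle, whatever the lens; pixels are square), "cx", "cy" (the principal point, pixels), "k1" (the pictures are not rectified: a ray, as slopes to the right and down, at radius r is drawn at 1 + k1 r^2 times it, then the intrinsics apply), "extrinsics" (4x4, takes a point from camera to world coordinates). Camera axes: x right, y down, z forward; pixel columns grow to the right and rows downward; lengths in mm; the calibration is good to about 2 mm. A picture is of the moment at which its call begins. There is no depth.
A pose or a line that the arm cannot do raises MotionError and nothing moves.
- close_job(): hands the job in, once; it reports no verdict.
Readings, each from a call of its own:
- get_time(): time.
- get_joint_positions(): joint angles.
- get_dq(): joint speeds.
- get_joint_efforts(): joint torques, N m.
- get_tool_pos(): TCP position.
- get_eef_rot(): TCP orientation.
- get_force(): force on the tool from outside, world axes, zero at the start.
- get_torque(): the same for the moment, N m.
- get_finger_gap(): finger opening in mm.
Only numpy, scipy, OpenCV 4.12 (cv2) and the standard library are available. Lean on these libraries where they do the work, as an engineer would, in place of code of your own. Each camera call takes 0.05 s, during which the arm holds its last target.

## Working session

There is one attempt and no reset: what is moved stays moved. The work goes in short steps, each a Python script; the robot and the scene stay as the last script left them, time stands still between calls to the robot, and variables do not carry over. Pictures are saved under pics/ and viewed, and the job is handed in when it is done.

```bash
ls; mkdir -p pics; python3 - <<'E'
from rig import *
import cv2, numpy as np
for n in ("scene","top"):
    c=camera(n); cv2.imwrite(f"pics/{n}0.png",cv2.cvtColor(c["color"],cv2.COLOR_RGB2BGR))
    print(n,c["vfov"],c["cx"],c["cy"],c["k1"]); print(np.round(c["extrinsics"],4).tolist())
print(get_time(),get_tool_pos(),get_eef_rot(),get_finger_gap(),get_force())
E
```

```text
pics
scene 42.04499020668164 286.9006515015144 207.91884084026927 0.010034069012705451
[[-0.5444, 0.6758, -0.4969, 1120.5057], [0.8388, 0.4328, -0.3303, 431.8194], [-0.0082, -0.5967, -0.8024, 973.6578], [0.0, 0.0, 0.0, 1.0]]
top 43.708822485555906 276.40185523597336 210.70483920333405 -0.11757815288915272
[[-0.0178, -0.9946, 0.1019, 440.082], [-0.9996, 0.0154, -0.0239, 81.3717], [0.0222, -0.1023, -0.9945, 1201.2457], [0.0, 0.0, 0.0, 1.0]]
0.1 [220.74091405 610.70171277 225.78025637] [-1.84102001e-04  1.72503571e-01  9.85008505e-01 -8.53631667e-04] 91.8372812368346 [-0.63627298  0.2866889   0.02807309]
```

View pics/scene0.png

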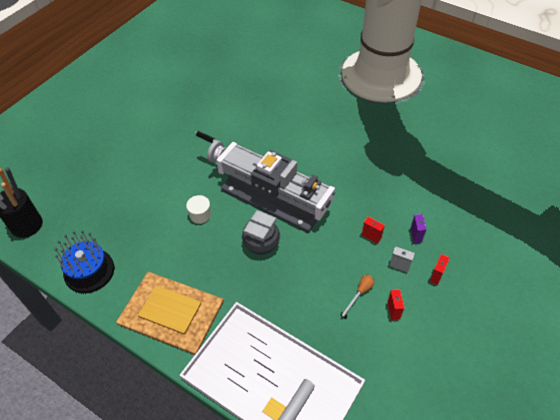

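View pics/top0.png

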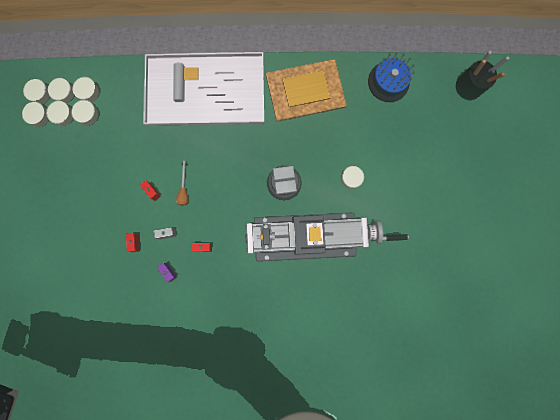

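```bash
cat > h.py <<'E'
import numpy as np, cv2
from rig import *
def cam(n):
    c=camera(n); return c
def project(c,P):
    P=np.atleast_2d(P).astype(float); E=np.array(c["extrinsics"]); 
    q=(P-E[:3,3])@E[:3,:3]; s=q[:,:2]/q[:,2:]; r2=(s**2).sum(1,keepdims=True)
    f=c["color"].shape[0]/2/np.tan(np.radians(c["vfov"]/2))
    return s*(1+c["k1"]*r2)*f+[c["cx"],c["cy"]]
def ray(c,uv):
    f=c["color"].shape[0]/2/np.tan(np.radians(c["vfov"]/2)); d=(np.array(uv,float)-[c["cx"],c["cy"]])/f; s=d.copy()
    for _ in range(20): s=d/(1+c["k1"]*(s@s))
    E=np.array(c["extrinsics"]); return E[:3,3],E[:3,:3]@np.array([s[0],s[1],1])
def onz(c,uv,z):
    o,d=ray(c,uv); return o+d*(z-o[2])/d[2]
def crop(c,name,u0,v0,w,h,k):
    im=cv2.cvtColor(c["color"],cv2.COLOR_RGB2BGR)[v0:v0+h,u0:u0+w]
    im=cv2.resize(im,None,fx=k,fy=k,interpolation=cv2.INTER_CUBIC)
    for i in range(0,w,10):
        cv2.line(im,(i*k,0),(i*k,4 if i%50 else 10),(0,255,255),1)
        if (u0+i)%20==0: cv2.putText(im,str(u0+i),(i*k,20),0,.4,(0,255,255),1)
    for i in range(0,h,10):
        cv2.line(im,(0,i*k),(6,i*k),(0,255,255),1)
        if (v0+i)%20==0: cv2.putText(im,str(v0+i),(8,i*k+4),0,.4,(0,255,255),1)
    cv2.imwrite(f"pics/{name}.png",im)
E
python3 - <<'E'
from h import *
t=cam("top"); s=cam("scene")
crop(t,"t1",240,200,180,70,4); crop(t,"t2",120,140,100,150,4)
crop(s,"s1",180,120,160,120,5); crop(s,"s2",350,200,110,130,4)
import pickle; pickle.dump((t,s),open("c0.pkl","wb"))
E
```

```text
(no output)
```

View pics/t1.png

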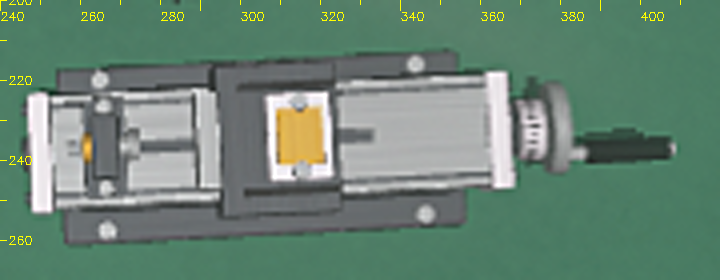

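View pics/t2.png

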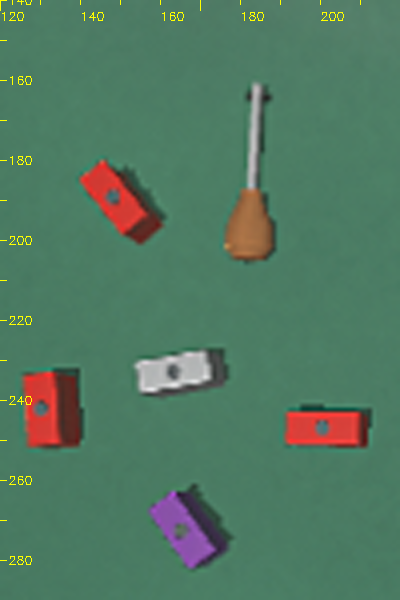

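View pics/s1.png

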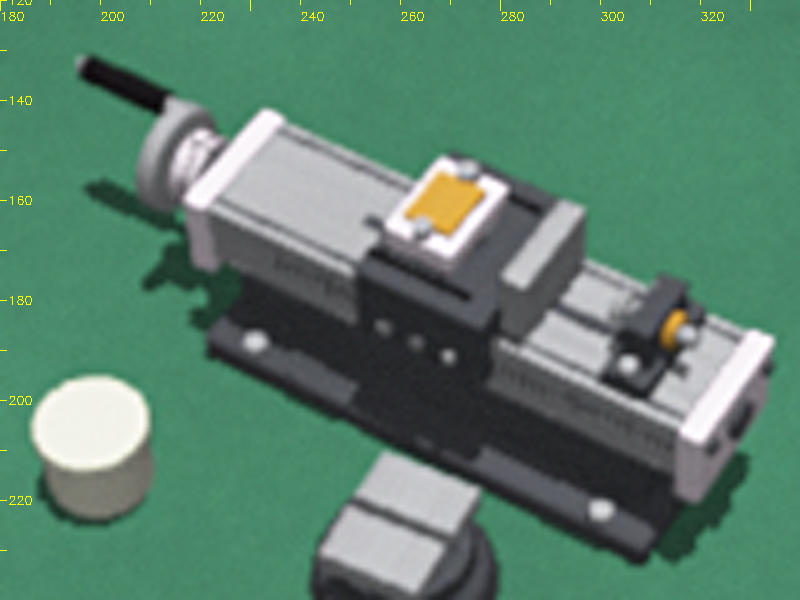

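View pics/s2.png

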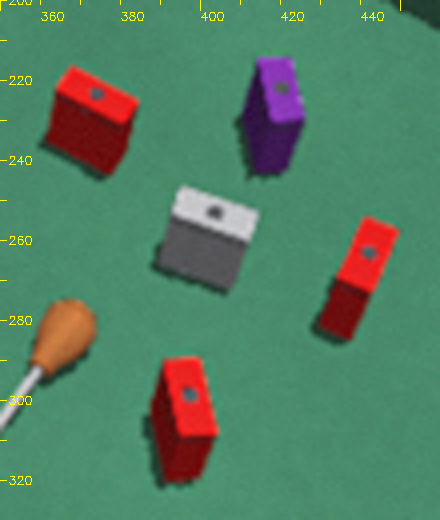

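```bash
python3 - <<'E'
import pickle
from h import *
t,s=pickle.load(open("c0.pkl","rb"))
T=[(247,223.7),(251.5,223),(253,252.7),(248,253.2),(361.5,218),(366.5,217.5),(369,246.5),(363.7,247.2)]
for p in T: print("T",p,onz(t,p,81).round(1))
S=[(233,141.6),(237,143.6),(222.4,161),(217.6,159.4),(330.4,186),(334.8,188.4),(320,207.4),(315.6,205.6)]
for p in S: print("S",p,onz(s,p,81).round(1))
# wheel axis/handle
for p in [(386,237.5),(408,237)]: print("Th",onz(t,p,62).round(1), onz(t,p,75).round(1))
for p in [(196.5,132.5),(214,140)]: print("Sh",onz(s,p,62).round(1), onz(s,p,75).round(1))
# block top corners z=50
for p in [(153.5,230.5),(172,227.3),(173.2,235),(155,238.5)]: print("Tb",onz(t,p,50).round(1))
for p in [(394.7,246.2),(414.8,252.5),(411.5,260.7),(392.5,253.5)]: print("Sb",onz(s,p,50).round(1))
E
```

```text
T (247, 223.7) [527.9 118.   81. ]
T (251.5, 223) [529.2 108.4  81. ]
T (253, 252.7) [465.6 106.   81. ]
T (248, 253.2) [464.7 116.7  81. ]
T (361.5, 218) [ 536.2 -129.3   81. ]
T (366.5, 217.5) [ 537.1 -140.3   81. ]
T (369, 246.5) [ 474.3 -143.6   81. ]
T (363.7, 247.2) [ 473.1 -132.    81. ]
S (233, 141.6) [ 477.5 -138.1   81. ]
S (237, 143.6) [ 477.7 -126.9   81. ]
S (222.4, 161) [ 536.7 -123.2   81. ]
S (217.6, 159.4) [ 538.6 -134.8   81. ]
S (330.4, 186) [470.5 110.   81. ]
S (334.8, 188.4) [471.1 121.   81. ]
S (320, 207.4) [530.3 120.4  81. ]
S (315.6, 205.6) [531.2 110.5  81. ]
Th [ 493.9 -185.9   62. ] [ 493.3 -182.9   75. ]
Th [ 494.1 -235.3   62. ] [ 493.4 -231.7   75. ]
Sh [ 486.1 -238.8   62. ] [ 495.2 -229.2   75. ]
Sh [ 483.3 -190.    62. ] [ 492.4 -181.1   75. ]
Tb [518.4 325.6  50. ]
Tb [524.9 284.6  50. ]
Tb [507.9 281.9  50. ]
Tb [500.7 322.2  50. ]
Sb [512.3 284.8  50. ]
Sb [504.2 324.8  50. ]
Sb [524.9 327.4  50. ]
Sb [530.1 288.8  50. ]
```

```bash
python3 - <<'E'
import pickle
from h import *
t,s=pickle.load(open("c0.pkl","rb"))
crop(t,"t3",240,210,60,50,12); crop(s,"s3",270,150,70,55,11)
E
```

```text
(no output)
```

View pics/t3.png

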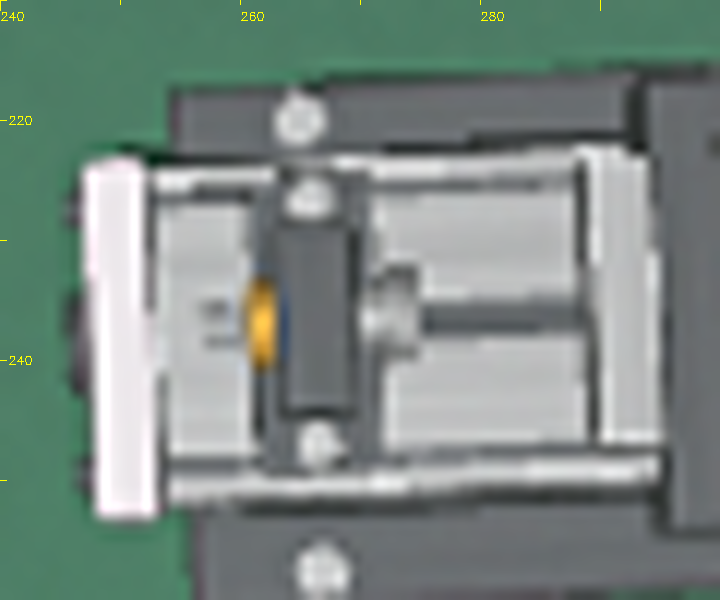

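View pics/s3.png

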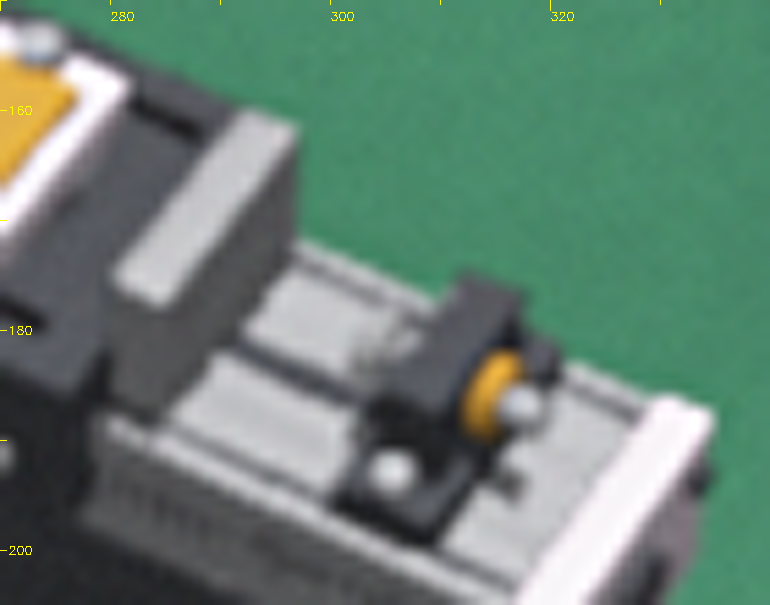

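```bash
python3 - <<'E'
import pickle
from h import *
t,s=pickle.load(open("c0.pkl","rb"))
print(onz(t,(289.4,235),118), onz(t,(275.1,235.8),102),onz(t,(275.1,235.8),106))
# scene: jaw top front edge corners
for p in [(296.5,161),(284.5,177)]: print(onz(s,p,118))
# gripper pose reachability
from scipy.spatial.transform import Rotation as Ro
def q(yaw,tilt,flip=1):
    z=np.array([0,np.sin(tilt),-np.cos(tilt)]); y=np.array([flip,0,0.]); x=np.cross(y,z)
    R=Ro.from_euler('z',yaw)*Ro.from_matrix(np.c_[x,y,z]); a=R.as_quat(); return [a[3],*a[:3]]
for flip in (1,-1):
  for tilt in (0,.3,.5):
    print(flip,tilt,[ (lambda j: None if j is None else np.round(j,2).tolist())(ik([x,-215,z],q(.03,tilt,flip))) for x,z in((495,150),(488,43),(528,43),(508,23),(508,63))])
E
```

```text
[500.10164262  29.31903255 118.        ] [499.80673039  58.65164252 102.        ] [499.58940061  58.73431759 106.        ]
[477.61941833  30.09628951 118.        ]
[527.41056016  32.73061392 118.        ]
1 0 [[0.02, 0.39, 0.42, 1.92, -0.2, 0.87, 0.57], [0.01, 0.56, 0.44, 1.99, -0.38, 0.67, 0.72], [0.05, 0.6, 0.37, 1.9, -0.32, 0.7, 0.64], [0.03, 0.62, 0.41, 1.95, -0.39, 0.65, 0.72], [0.04, 0.54, 0.4, 1.94, -0.31, 0.72, 0.65]]
1 0.3 [[0.08, 0.54, 0.6, 1.8, -0.58, 1.15, 0.98], [0.23, 0.66, 0.4, 1.86, -0.61, 0.95, 1.04], [0.22, 0.7, 0.39, 1.77, -0.61, 0.98, 0.99], [0.25, 0.7, 0.36, 1.82, -0.61, 0.93, 1.02], [0.2, 0.65, 0.43, 1.81, -0.61, 1.0, 1.0]]
1 0.5 [[0.25, 0.62, 0.51, 1.71, -0.67, 1.33, 1.08], [0.36, 0.75, 0.36, 1.76, -0.68, 1.14, 1.14], [0.39, 0.78, 0.29, 1.67, -0.65, 1.16, 1.06], [0.4, 0.79, 0.28, 1.71, -0.66, 1.11, 1.11], [0.35, 0.74, 0.35, 1.71, -0.67, 1.18, 1.1]]
-1 0 [[-0.56, 0.83, 1.36, 1.94, -0.9, 1.17, -1.96], [-0.45, 0.89, 1.13, 2.01, -1.02, 0.97, -1.89], [-0.44, 0.94, 1.13, 1.92, -1.03, 1.02, -1.94], [-0.44, 0.96, 1.13, 1.97, -1.09, 0.99, -1.88], [-0.45, 0.86, 1.13, 1.96, -0.96, 0.99, -1.96]]
-1 0.3 [[-0.24, 0.78, 1.13, 1.81, -0.9, 1.37, -1.89], [-0.23, 1.0, 1.13, 1.87, -1.13, 1.34, -1.72], [-0.23, 1.04, 1.13, 1.79, -1.15, 1.37, -1.78], [-0.23, 1.06, 1.13, 1.83, -1.18, 1.36, -1.72], [-0.23, 0.97, 1.13, 1.83, -1.09, 1.36, -1.78]]
-1 0.5 [[-0.11, 0.9, 1.13, 1.73, -1.01, 1.62, -1.78], [0.01, 0.95, 0.9, 1.77, -1.03, 1.41, -1.74], [-0.1, 1.14, 1.13, 1.68, -1.22, 1.61, -1.71], [0.0, 1.01, 0.9, 1.73, -1.08, 1.42, -1.74], [-0.1, 1.08, 1.13, 1.73, -1.17, 1.6, -1.7]]
```

```bash
cat >> h.py <<'E'
from scipy.spatial.transform import Rotation as Ro
def q(yaw,tilt,flip=1):
    z=np.array([0,np.sin(tilt),-np.cos(tilt)]); y=np.array([flip,0,0.]); x=np.cross(y,z)
    R=Ro.from_euler('z',yaw)*Ro.from_matrix(np.c_[x,y,z]); a=R.as_quat(); return [a[3],*a[:3]]
def zt(qq): return Ro.from_quat([*qq[1:],qq[0]]).apply([0,0,1])
YAW=.03; TILT=.3; Q=q(YAW,TILT)
def tcp(P,back=0,qq=Q,d=19): return (np.array(P,float)+(d-back)*zt(qq)).tolist()
E
python3 - <<'E'
from h import *
H=[495,-217,77]
print(get_time()); move_ptp(tcp(H,150),Q); print(get_time())
move_l(tcp(H,60)); print(get_time(),get_tool_pos(),tcp(H,60))
import pickle
t=cam("top"); s=cam("scene"); pickle.dump((t,s),open("c1.pkl","wb"))
crop(t,"t4",340,180,90,90,7); crop(s,"s4",150,60,110,110,6)
print(project(s,[get_tool_pos()]),project(t,[get_tool_pos()]),get_force(),get_finger_gap())
E
```

```text
0.2
3.4
4.15 [ 495.77637304 -229.75452711  116.75699311] [495.3634353331688, -229.11087653421583, 116.16879605414985]
[[193.22859895 119.12768946]] [[412.67915734 234.69113671]] [-0.4305911  -0.67004801  0.59898206] 92.02134291212302
```

View pics/t4.png

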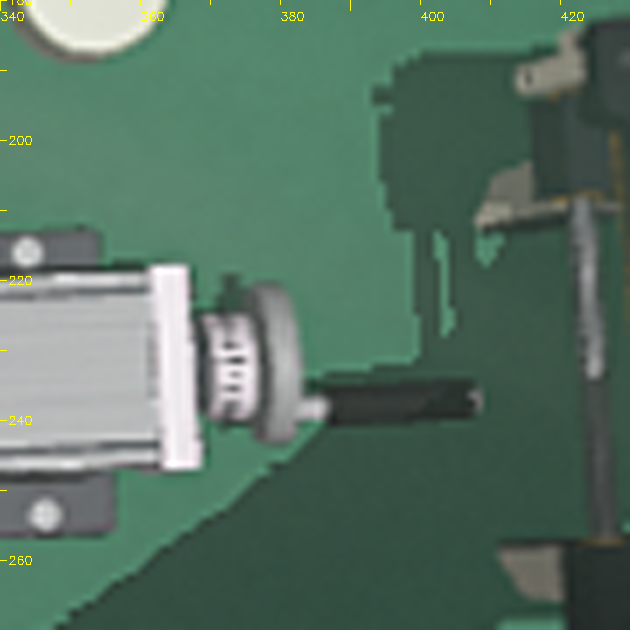

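View pics/s4.png

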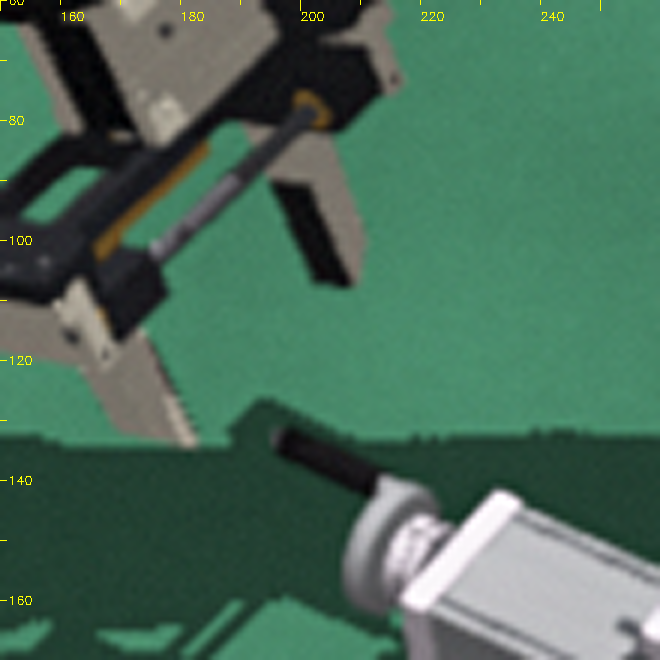

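```bash
python3 - <<'E'
import pickle
from h import *
t,s=pickle.load(open("c1.pkl","rb"))
p=get_tool_pos(); qq=get_eef_rot(); R=Ro.from_quat([*qq[1:],qq[0]]).as_matrix()
print(R.round(3))
for sg in(-1,1):
  for w in (-9.5,9.5):
    P=p+R@[w,sg*46,0]; print(sg,w,project(s,[P]),project(t,[P]))
E
```

```text
[[-0.029  1.    -0.007]
 [ 0.955  0.029  0.294]
 [ 0.294  0.002 -0.956]]
-1 -9.5 [[202.46538362 106.35960188]] [[418.00778204 256.39128032]]
-1 9.5 [[208.62513047 107.36248325]] [[410.30470068 256.80948372]]
1 -9.5 [[177.35928191 131.24994621]] [[414.96350875 212.85990177]]
1 9.5 [[183.54763617 132.50586596]] [[407.29311516 212.99317439]]
```

```bash
python3 - <<'E'
from h import *
H=[494.6,-213,76.2]
move_l(tcp(H)); print(get_time(),get_force().round(2))
command_gripper(9); print(get_time(),get_finger_gap(),get_force().round(2),(get_tool_pos()-tcp(H)).round(2))
import pickle
s=cam("scene"); pickle.dump(s,open("c2.pkl","wb"))
crop(s,"s5",150,80,100,100,6)
E
```

```text
4.8167 [-0.02 -0.16  0.83]
6.0333 11.71939750843352 [-2.77 -0.34  0.92] [-0.64  0.01 -0.08]
```

View pics/s5.png

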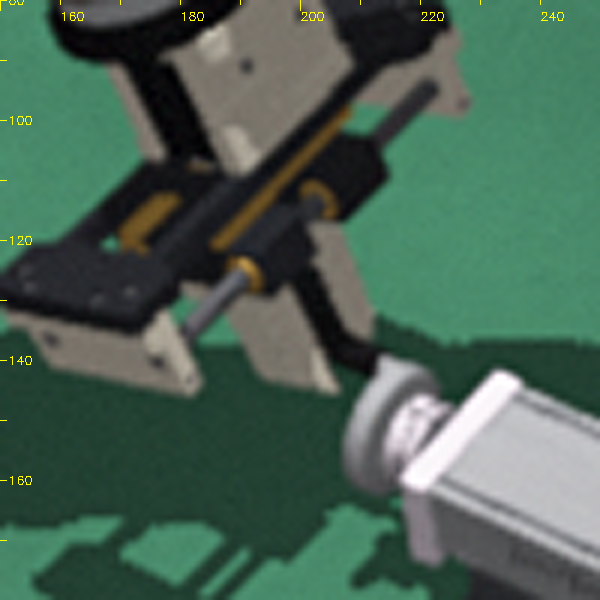

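```bash
cat >> h.py <<'E'
C=np.array([508.9,-213,62.]); U=np.array([np.cos(YAW),np.sin(YAW),0]); W=np.array([0,0,1.])
def circ(phi,r=20): return C+r*(np.sin(phi)*U+np.cos(phi)*W)
def turn(phis,speed=60,r=20,pr=True):
    for ph in phis:
        move_l(tcp(circ(ph,r)),max_speed=speed)
        if pr:
            f=get_force(); er=np.sin(ph)*U+np.cos(ph)*W; et=np.cos(ph)*U-np.sin(ph)*W
            d=get_tool_pos()-19*zt(Q)-C
            print(f"{ph:.3f} t={get_time():.2f} Fr={f@er:.2f} Ft={f@et:.2f} Fy={f[1]:.2f} act phi={np.arctan2(d@U,d@W):.3f} r={np.hypot(d@U,d@W):.2f}",flush=True)
E
python3 - <<'E'
from h import *
turn(-.79-np.arange(1,7)*.3)
E
```

```text
-1.090 t=6.33 Fr=3.27 Ft=1.49 Fy=0.94 act phi=-1.092 r=20.33
-1.390 t=6.58 Fr=1.91 Ft=0.52 Fy=1.82 act phi=-1.400 r=20.11
-1.690 t=6.83 Fr=1.13 Ft=-0.72 Fy=1.73 act phi=-1.705 r=19.88
-1.990 t=7.08 Fr=1.13 Ft=-1.72 Fy=2.21 act phi=-2.010 r=19.69
-2.290 t=7.33 Fr=-0.55 Ft=-2.58 Fy=3.18 act phi=-2.316 r=19.48
-2.590 t=7.58 Fr=-1.97 Ft=-1.21 Fy=2.20 act phi=-2.622 r=19.37
```

```bash
python3 - <<'E'
from h import *
wait(.2); print(get_force(),get_finger_gap(),(get_tool_pos()-tcp(circ(-2.59))))
s=cam("scene"); crop(s,"s6",150,80,100,100,6)
E
```

```text
[3.19852224 4.81045991 1.10357962] 11.938144047333365 [0.83576393 0.33023666 0.23301456]
```

View pics/s6.png

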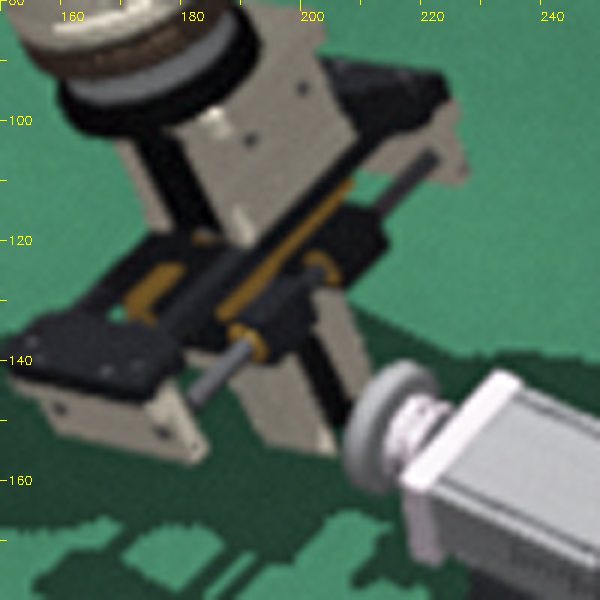

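```bash
python3 - <<'E'
from h import *
turn(-2.59-np.arange(1,22)*.32,speed=80)
t=cam("top"); crop(t,"t7",240,210,60,50,12);s=cam("scene"); crop(s,"s7",150,80,100,100,6)
import pickle; pickle.dump((t,s),open("c3.pkl","wb"))
E
```

```text
-2.910 t=8.08 Fr=-5.25 Ft=0.09 Fy=4.24 act phi=-2.924 r=19.36
-3.230 t=8.33 Fr=-8.76 Ft=1.39 Fy=4.79 act phi=3.093 r=19.38
-3.550 t=8.58 Fr=-7.00 Ft=1.44 Fy=3.42 act phi=2.852 r=19.33
-3.870 t=8.83 Fr=-1.78 Ft=3.89 Fy=3.69 act phi=2.562 r=19.25
-4.190 t=9.08 Fr=0.93 Ft=7.68 Fy=4.73 act phi=2.153 r=19.44
-4.510 t=9.33 Fr=-2.13 Ft=4.61 Fy=4.44 act phi=1.746 r=19.82
-4.830 t=9.58 Fr=-3.00 Ft=2.11 Fy=4.30 act phi=1.396 r=20.15
-5.150 t=9.83 Fr=-3.10 Ft=0.61 Fy=5.59 act phi=1.064 r=20.41
-5.470 t=10.08 Fr=-2.94 Ft=-0.88 Fy=4.59 act phi=0.744 r=20.66
-5.790 t=10.33 Fr=-4.50 Ft=-0.78 Fy=5.32 act phi=0.435 r=20.80
-6.110 t=10.58 Fr=-5.76 Ft=-0.14 Fy=5.56 act phi=0.147 r=20.96
-6.430 t=10.83 Fr=-8.80 Ft=1.43 Fy=5.04 act phi=-0.103 r=20.99
-6.750 t=11.08 Fr=-5.39 Ft=1.38 Fy=5.01 act phi=-0.333 r=20.91
-7.070 t=11.33 Fr=-0.15 Ft=4.11 Fy=5.91 act phi=-0.614 r=20.64
-7.390 t=11.58 Fr=2.54 Ft=3.57 Fy=5.88 act phi=-0.960 r=20.41
-7.710 t=11.83 Fr=0.89 Ft=1.75 Fy=5.57 act phi=-1.313 r=20.18
-8.030 t=12.08 Fr=2.01 Ft=0.70 Fy=6.05 act phi=-1.654 r=19.91
-8.350 t=12.33 Fr=1.08 Ft=-0.74 Fy=5.32 act phi=-1.989 r=19.67
-8.670 t=12.58 Fr=2.75 Ft=0.44 Fy=6.08 act phi=-2.318 r=19.40
-8.990 t=12.83 Fr=3.93 Ft=1.60 Fy=4.88 act phi=-2.645 r=19.20
-9.310 t=13.08 Fr=4.92 Ft=3.12 Fy=4.85 act phi=-2.961 r=19.10
```

View pics/t7.png

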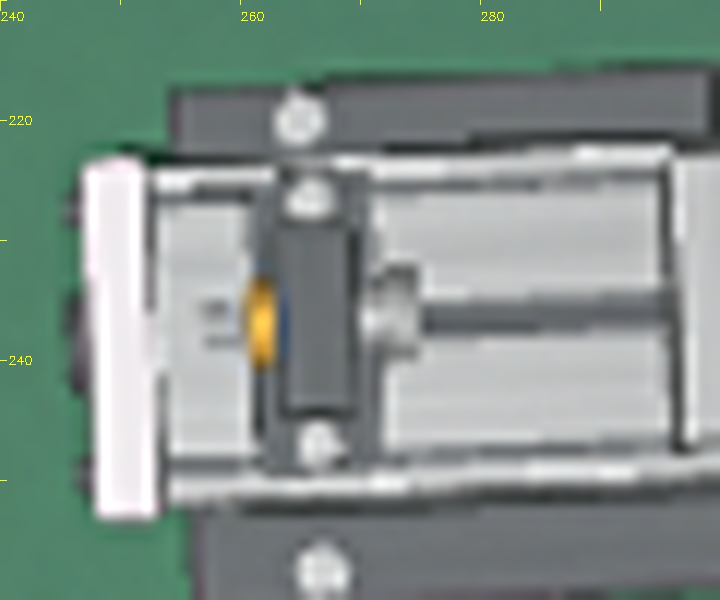

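View pics/s7.png

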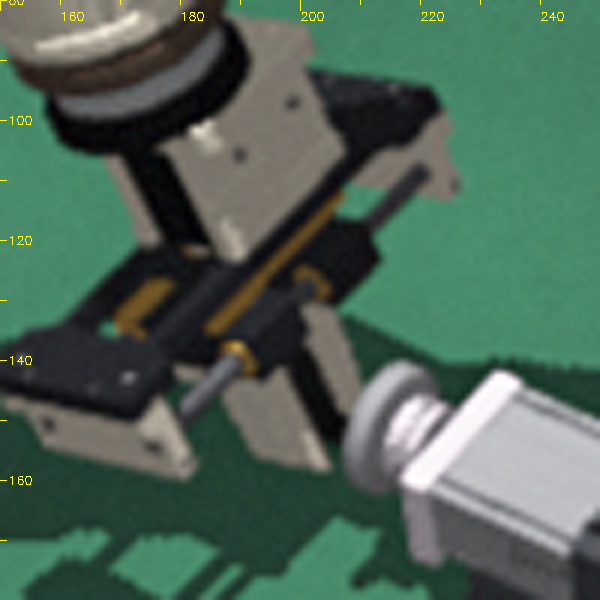

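```bash
python3 - <<'E'
from h import *
turn(-9.31-np.arange(1,6)*.32,speed=80)
wait(.2); print(get_force())
p=get_tool_pos(); d=p-19*zt(Q)-C; print("final handle",d@U,d@W,p)
np.save("handle_end.npy",p)
command_gripper(45); print(get_time(),get_force())
P=np.array(p); 
move_l((P-70*zt(Q)).tolist(),max_speed=250); print(get_time())
t=cam("top"); crop(t,"t8",240,200,180,70,4)
s=cam("scene"); crop(s,"s8",180,120,160,120,5)
import pickle; pickle.dump((t,s),open("c4.pkl","wb"))
E
```

```text
-9.630 t=13.43 Fr=4.51 Ft=4.52 Fy=4.72 act phi=3.014 r=19.05
-9.950 t=13.68 Fr=5.66 Ft=7.15 Fy=5.61 act phi=2.663 r=19.05
-10.270 t=13.93 Fr=3.39 Ft=5.69 Fy=5.38 act phi=2.270 r=19.34
-10.590 t=14.18 Fr=0.60 Ft=4.21 Fy=5.58 act phi=1.910 r=19.67
-10.910 t=14.43 Fr=-2.11 Ft=1.38 Fy=5.12 act phi=1.572 r=20.00
[-2.06740139  6.31359652 -1.15832124]
final handle 19.988650887520674 -0.0051040000859359225 [ 528.69933312 -206.39144875   43.84350271]
15.3667 [-0.06568226 -1.2597192   1.10472155]
15.8
```

View pics/t8.png

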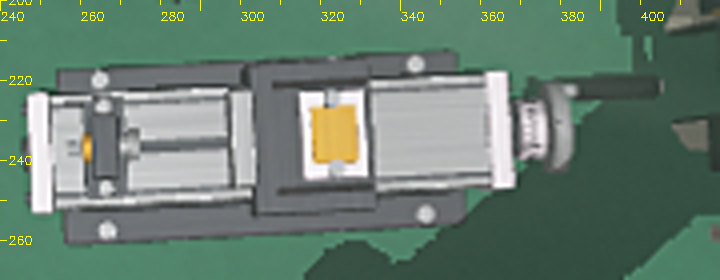

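View pics/s8.png

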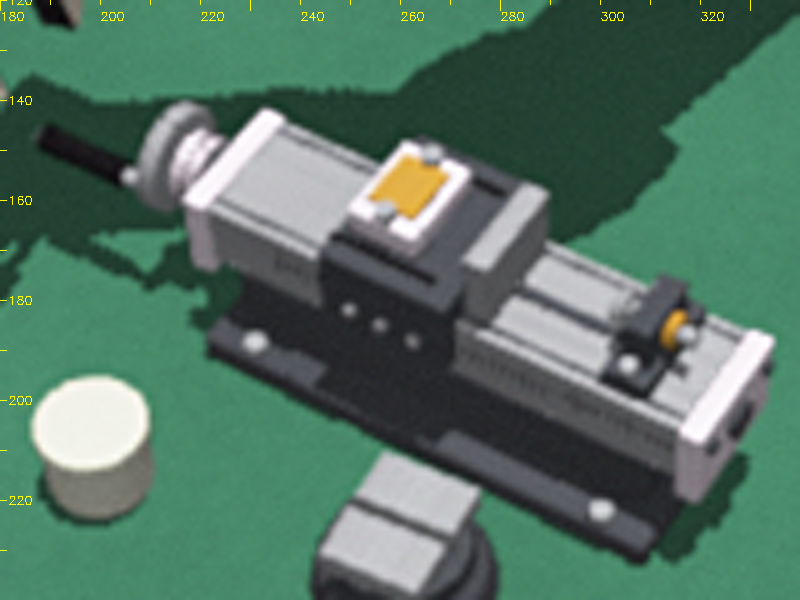

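```bash
python3 - <<'E'
import pickle
from h import *
t,s=pickle.load(open("c4.pkl","rb"))
crop(t,"t9",255,210,60,50,12)
for p in [(297.5,222.5),(298.8,246.5)]: print("jaw T",onz(t,p,118))
for p in [(289.8,157.6),(278,174.4)]: print("jaw S",onz(s,p,118))
print("stopT",onz(t,(275.1,235.8),102))
for p in [(405,221),(386,222.2)]: print("hT",onz(t,p,62))
for p in [(188,147),(205,155)]: print("hS",onz(s,p,62))
E
```

```text
jaw T [525.8081701   11.95098639 118.        ]
jaw T [475.9533473   10.32720504 118.        ]
jaw S [477.16814094  13.19466797 118.        ]
jaw S [528.77931853  17.75014325 118.        ]
stopT [499.80673039  58.65164252 102.        ]
hT [ 529.56959872 -230.01141872   62.        ]
hT [ 527.64287579 -187.20270433   62.        ]
hS [ 532.45048059 -226.42217469   62.        ]
hS [ 530.92393549 -178.7488147    62.        ]
```

View pics/t9.png

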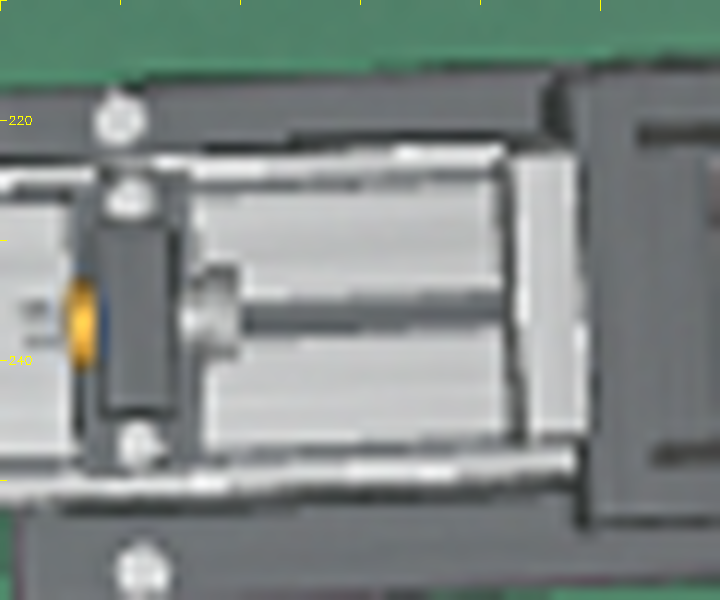

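```bash
python3 - <<'E'
from h import *
B=[515.5,305.5,35]; QB=q(.167,0)
p=get_tool_pos(); move_l([p[0],p[1],230],max_speed=400); print(get_time())
move_ptp(tcp(B,110,QB),QB); print(get_time())
move_l(tcp(B,45,QB),max_speed=200);print(get_time(),get_tool_pos(),tcp(B,45,QB))
s=cam("scene"); crop(s,"s10",350,180,110,130,5); t=cam("top"); crop(t,"t10",120,180,100,100,6)
import pickle; pickle.dump((t,s),open("c5.pkl","wb"))
E
```

```text
16.35
18.325
18.8 [516.02210437 304.40951638  61.03037794] [515.5, 305.5, 61.00000000000001]
```

View pics/s10.png

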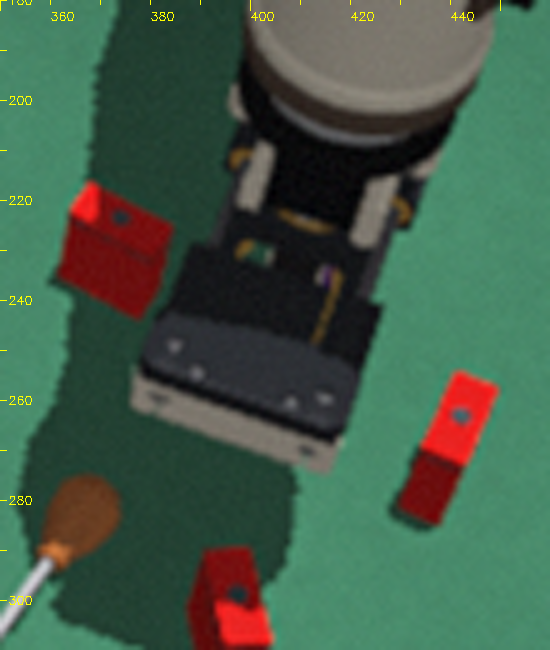

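View pics/t10.png

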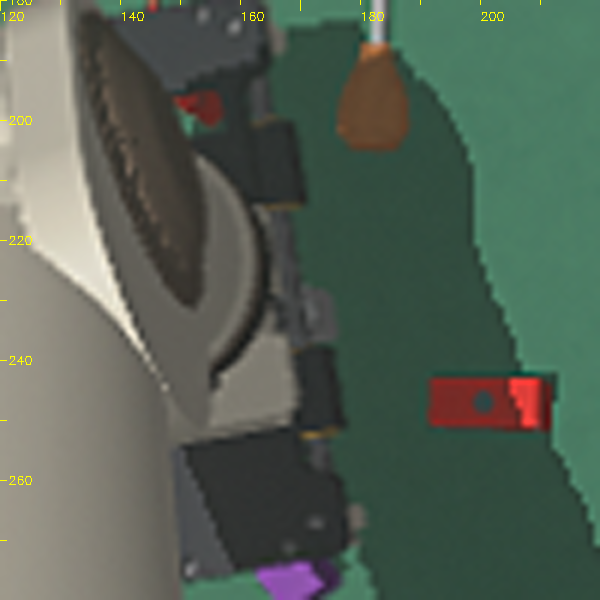

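```bash
python3 - <<'E'
from h import *
B=[515.5,305.5,35]; QB=q(.167,0)
move_l(tcp(B,0,QB),max_speed=120);print(get_time(),get_tool_pos(),get_force())
command_gripper(14); print(get_time(),get_finger_gap(),get_force(),get_tool_pos())
B[2]=100
move_l(tcp(B,0,QB),max_speed=150); print(get_time(),get_finger_gap(),get_force())
# transit to a hover over bed
QP=q(YAW,0); P=[501.7,60,190]
B[2]=190
move_l(tcp(B,0,QB),max_speed=250)
move_ptp(tcp(P,0,QP),QP); print(get_time(),get_tool_pos(),tcp(P,0,QP),get_finger_gap(),get_force())
s=cam("scene"); crop(s,"s11",250,60,120,110,6)
import pickle; pickle.dump((s),open("c6.pkl","wb"))
E
```

```text
19.425 [515.66055025 305.45758539  16.16461486] [-0.22951759 -0.42748377  0.59477266]
19.975 17.898394708860483 [-2.82040074 -0.23202032  4.36277851] [515.34974802 305.62167005  16.39092873]
20.5583 18.038247872817912 [-0.44904398 -1.19596214 -2.50587346]
22.0333 [502.03331425  62.16321147 170.75824489] [501.7, 60.0, 171.0] 17.91941519170513 [ 0.82048984  0.48288055 -1.98170131]
```

View pics/s11.png

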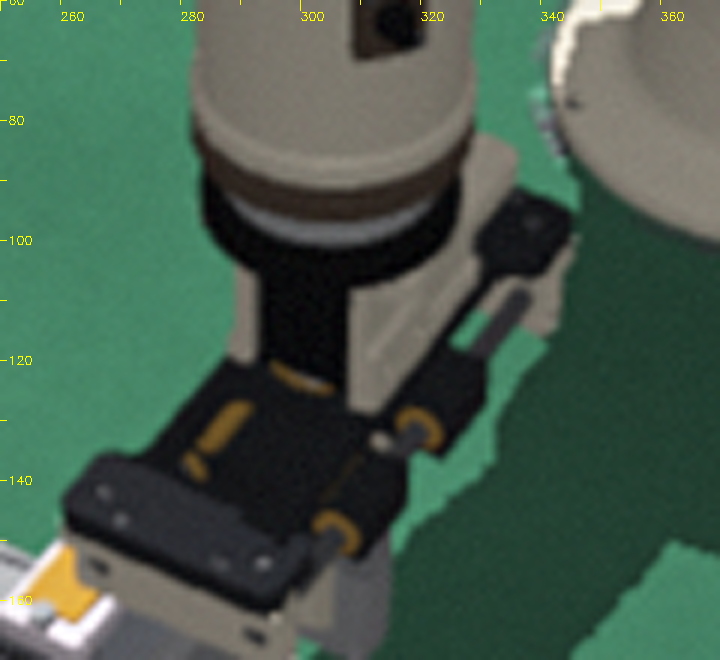

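```bash
python3 - <<'E'
from h import *
import pickle
s=pickle.load(open("c6.pkl","rb"))
crop(s,"s12",270,135,60,60,11)
p=get_tool_pos(); print(p); qq=get_eef_rot(); R=Ro.from_quat([*qq[1:],qq[0]]).as_matrix(); print(R.round(3))
# block corners predicted if centred: block centre is 10mm below grasp => z = tcp z +19-10
c=p+np.array([0,0,9.]); ux=np.array([np.cos(YAW),np.sin(YAW),0]); uy=np.array([-np.sin(YAW),np.cos(YAW),0])
for a in(-9,9):
  for b in (-20,20):
    for h in(-25,25): print(a,b,h,project(s,[c+a*ux+b*uy+[0,0,h]]).round(1))
E
```

```text
[502.16157048  62.63244514 170.81193638]
[[-0.034  0.999  0.   ]
 [ 0.999  0.034  0.001]
 [ 0.001  0.    -1.   ]]
-9 -20 -25 [[297.5 156.4]]
-9 -20 25 [[297.7 139. ]]
-9 20 -25 [[314.8 164.1]]
-9 20 25 [[315.7 146.8]]
9 -20 -25 [[292.9 162.2]]
9 -20 25 [[292.9 144.8]]
9 20 -25 [[310.3 170. ]]
9 20 25 [[311.  152.8]]
```

View pics/s12.png

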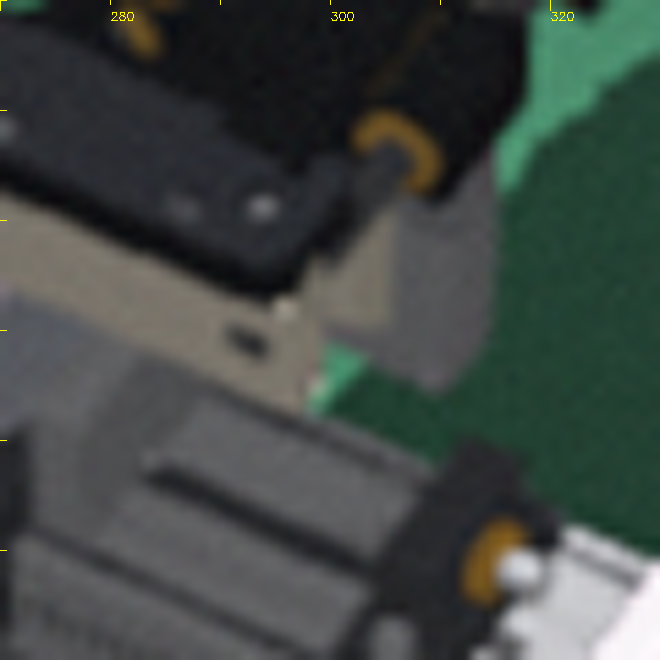

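```bash
python3 - <<'E'
from h import *
QP=q(YAW,0); P=[501.7,37,160]
move_l(tcp(P,0,QP),max_speed=100); wait(.2); print(get_time(),get_tool_pos()-tcp(P,0,QP),get_force())
s=cam("scene"); crop(s,"s13",250,120,90,90,8)
p=get_tool_pos();c=p+np.array([0,0,9.]); ux=np.array([np.cos(YAW),np.sin(YAW),0]); uy=np.array([-np.sin(YAW),np.cos(YAW),0])
for a,b,h in((9,20,-25),(-9,20,-25),(9,-20,-25)): print(project(s,[c+a*ux+b*uy+[0,0,h]]).round(1))
E
```

```text
22.8083 [0.52625069 0.68907889 0.50638468] [-0.11578765 -0.12796494 -3.05533179]
[[299.4 174.4]]
[[303.9 168.6]]
[[282.6 166.7]]
```

View pics/s13.png

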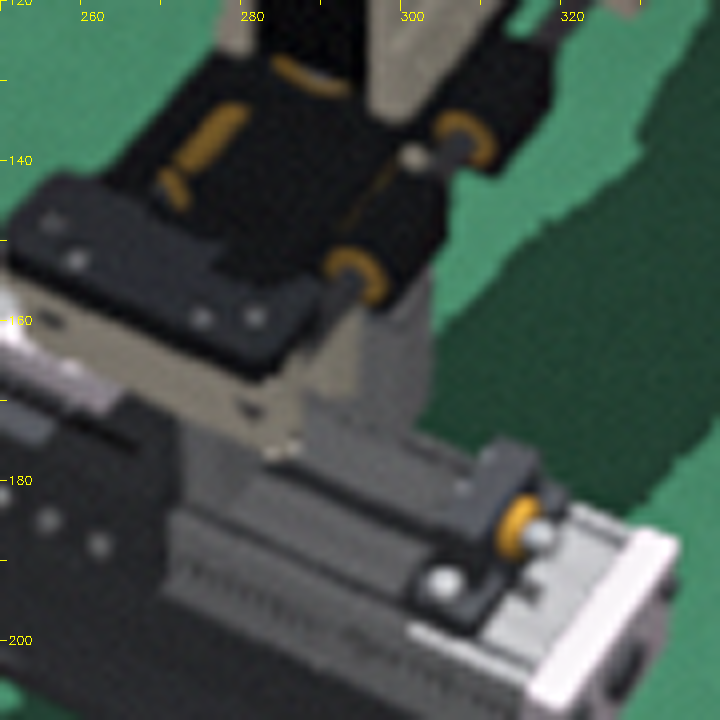

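```bash
python3 - <<'E'
from h import *
QP=q(YAW,0)
for z in (140,124,119,117,116,115.3):
    P=[501.5,37.0,z]
    move_l(tcp(P,0,QP),max_speed=60); print(z,get_time(),(get_tool_pos()-tcp(P,0,QP)).round(2),get_force().round(2),flush=True)
    if np.abs(get_force()[:2]).max()>6 or get_force()[2]>4: print("contact"); break
s=cam("scene"); crop(s,"s14",250,120,90,90,8)
t=cam("top"); crop(t,"t14",240,200,80,70,8)
E
```

```text
140 23.3417 [-0.42 -0.24 -0.57] [ 0.27 -1.2  -2.12]
124 23.7583 [-0.45 -0.11 -0.51] [ 1.08 -0.87 -2.53]
119 24.0083 [-0.18 -0.03 -0.21] [ 0.72 -0.13 -3.33]
117 24.2583 [-0.07  0.01 -0.04] [-0.54 -1.13 -2.83]
116 24.5083 [0.01 0.02 0.01] [-0.36 -0.14 -3.16]
115.3 24.7583 [0.17 0.01 0.07] [-0.2  -0.39 -1.9 ]
```

View pics/s14.png

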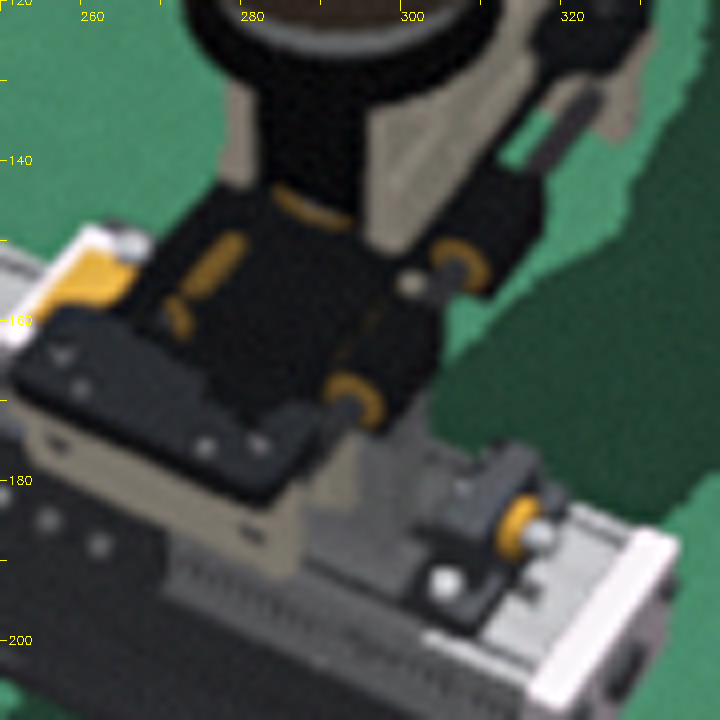

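View pics/t14.png

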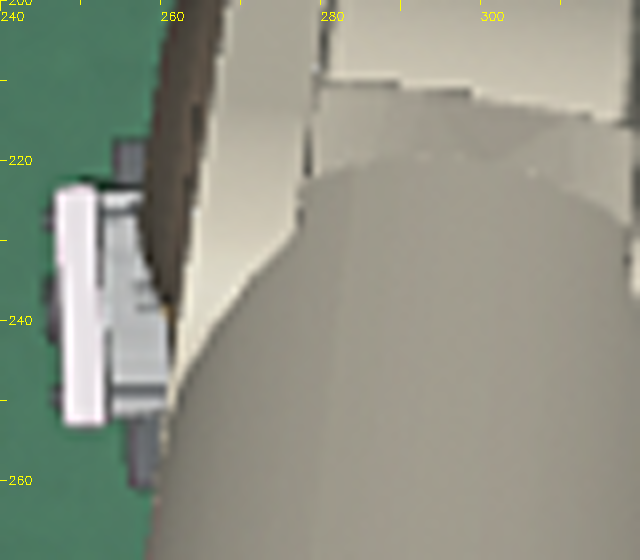

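```bash
python3 - <<'E'
from h import *
QP=q(YAW,0)
P=[501.5,37.0,114.9]
move_l(tcp(P,0,QP),max_speed=60); print(get_time(),(get_tool_pos()-tcp(P,0,QP)).round(2),get_force().round(2),flush=True)
command_gripper(36); print(get_time(),get_finger_gap(),get_force().round(2))
P[2]=210; move_l(tcp(P,0,QP),max_speed=200); print(get_time())
E
python3 - <<'E'
from h import *
move_ptp(tcp([528.7,-213,62],130),Q); print(get_time(),get_tool_pos())
s=cam("scene"); crop(s,"s15",250,120,90,90,8)
t=cam("top"); crop(t,"t15",240,200,80,70,8); crop(t,"t15b",350,190,90,80,7)
import pickle; pickle.dump((t,s),open("c7.pkl","wb"))
E
```

```text
25.1083 [0.18 0.   0.45] [-1.55  0.08  5.06]
25.65 36.12136142741149 [0.43 0.67 0.14]
26.275
27.3917 [ 529.91908085 -243.57675855  167.11223321]
```

View pics/s15.png

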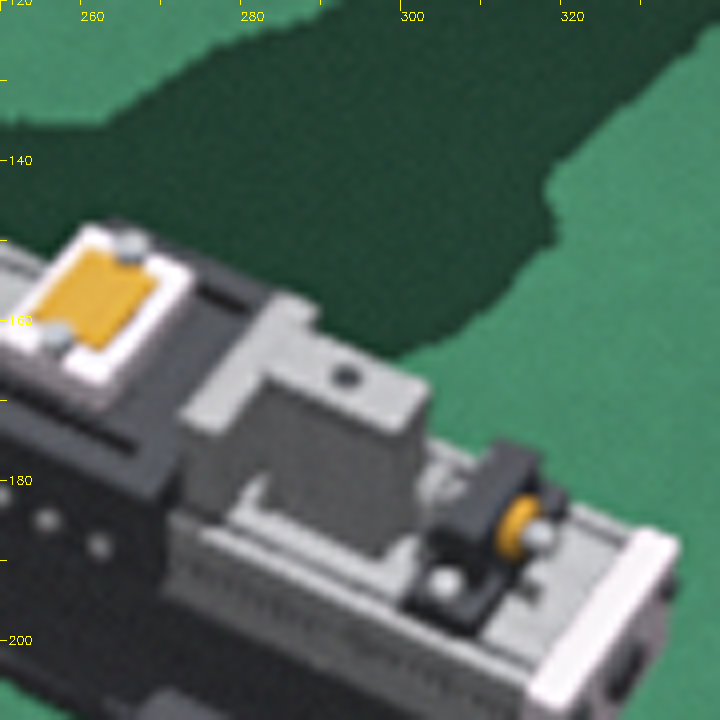

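View pics/t15.png

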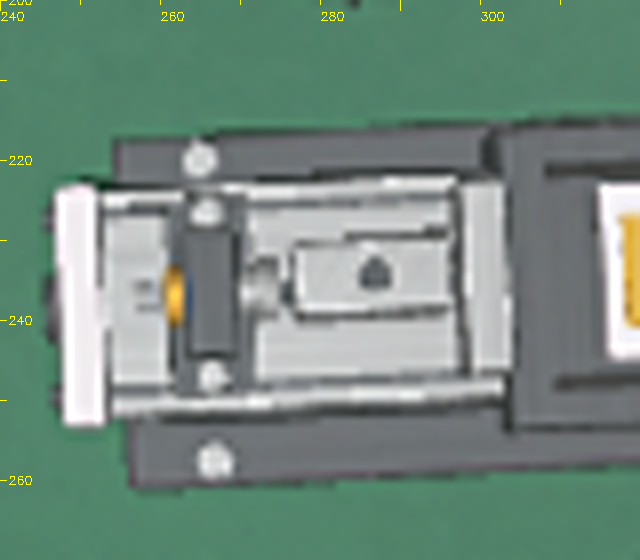

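```bash
python3 - <<'E'
from h import *
import pickle
t,s=pickle.load(open("c7.pkl","rb"))
for p in [(277,230.4),(277.5,239.6),(295.6,229),(295.8,238.7)]: print("blk T",onz(t,p,130).round(1))
for p in [(288.2,161.7),(303.7,167.6),(300,173.8),(283.5,167)]: print("blk S",onz(s,p,130).round(1))
crop(t,"t16",360,190,80,60,9)
crop(s,"s16",160,110,100,70,7)
E
```

```text
blk T [509.3  55.1 130. ]
blk T [490.4  54.5 130. ]
blk T [511.5  16.9 130. ]
blk T [491.6  16.9 130. ]
blk S [497.4  22.4 130. ]
blk S [493.8  57.6 130. ]
blk S [511.9  60.1 130. ]
blk S [514.6  22.1 130. ]
```

View pics/t16.png

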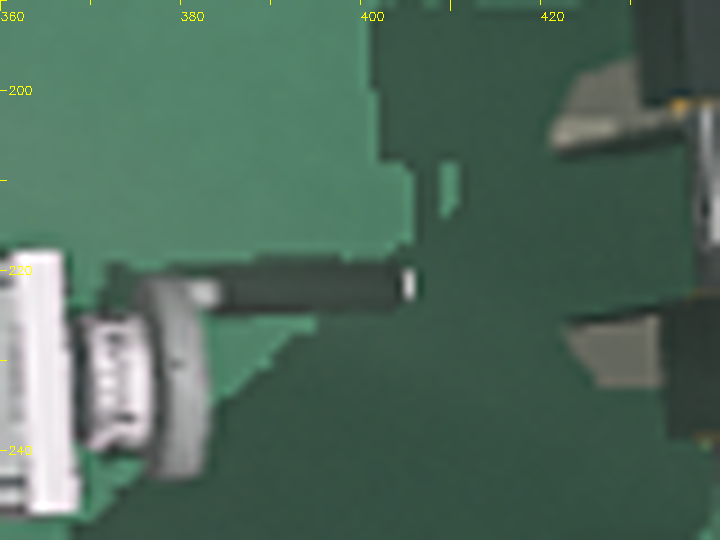

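View pics/s16.png

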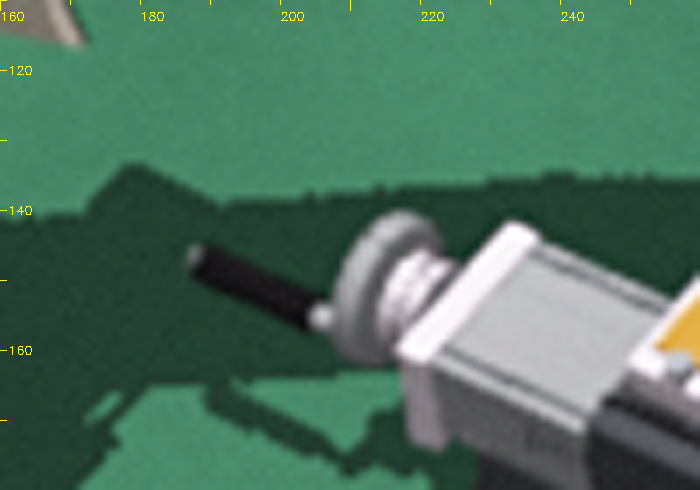

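```bash
python3 - <<'E'
from h import *
H=[529.4,-212.5,62.3]
move_l(tcp(H,60),max_speed=200); move_l(tcp(H),max_speed=100); print(get_time(),get_force().round(2),get_tool_pos()-tcp(H))
command_gripper(9); wait(.1); print(get_time(),get_finger_gap(),get_force().round(2),(get_tool_pos()-tcp(H)).round(2))
E
```

```text
28.7417 [ 0.07 -0.45  0.31] [ 0.15530112 -0.48318552  0.1641489 ]
29.3667 11.797698223386922 [-3.63 -0.01  4.33] [-0.5  -0.26  0.21]
```

```bash
python3 - <<'E'
from h import *
turn(1.5708+np.arange(1,13)*.33,speed=80)
t=cam("top"); crop(t,"t17",240,200,80,70,8)
E
```

```text
1.901 t=29.62 Fr=-3.58 Ft=1.82 Fy=-1.81 act phi=1.931 r=19.45
2.231 t=29.87 Fr=-6.20 Ft=0.71 Fy=-1.48 act phi=2.275 r=19.07
2.561 t=30.12 Fr=-11.50 Ft=0.13 Fy=-1.80 act phi=2.572 r=18.94
2.891 t=30.37 Fr=-11.26 Ft=0.83 Fy=-0.55 act phi=2.810 r=18.83
3.221 t=30.62 Fr=-6.07 Ft=-1.63 Fy=-0.88 act phi=3.079 r=18.65
3.551 t=30.87 Fr=-3.11 Ft=-3.55 Fy=-1.96 act phi=-2.828 r=18.65
3.881 t=31.12 Fr=-4.28 Ft=-1.92 Fy=-1.81 act phi=-2.434 r=18.97
4.211 t=31.37 Fr=-5.00 Ft=0.55 Fy=-2.70 act phi=-2.074 r=19.37
4.541 t=31.62 Fr=-3.39 Ft=2.30 Fy=-3.01 act phi=-1.738 r=19.86
4.871 t=31.87 Fr=-0.96 Ft=2.05 Fy=-4.25 act phi=-1.421 r=20.27
5.201 t=32.12 Fr=-0.48 Ft=-0.18 Fy=-3.74 act phi=-1.120 r=20.67
5.531 t=32.37 Fr=2.34 Ft=-1.79 Fy=-4.55 act phi=-0.834 r=21.02
```

View pics/t17.png

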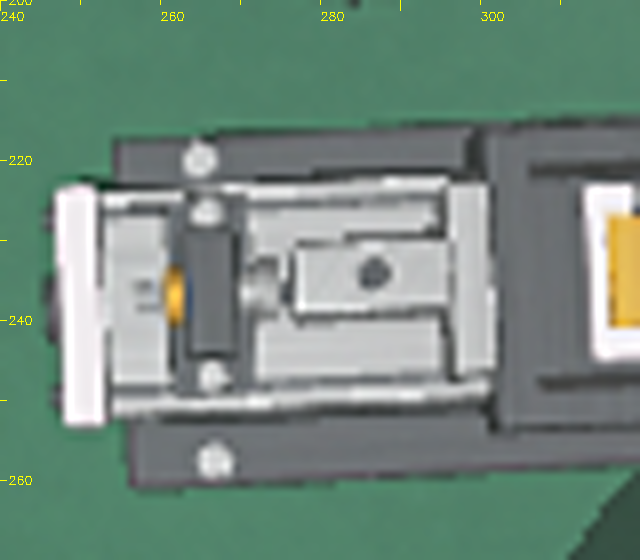

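```bash
cat >> h.py <<'E'
def slow(phis,speed=10,n=4,r=20,lim=None):
    for ph in phis:
        move_l(tcp(circ(ph,r)),max_speed=speed)
        F=[];D=[]
        for i in range(n): F.append(get_force()); D.append(get_tool_pos()-19*zt(Q)-C); wait(.03)
        f=np.mean(F,0); d=np.mean(D,0); ap=np.arctan2(d@U,d@W)
        er=np.sin(ap)*U+np.cos(ap)*W; et=np.cos(ap)*U-np.sin(ap)*W
        print(f"{ph:.3f} t={get_time():.2f} Fr={f@er:.2f} Ft={f@et:.2f} sd={np.std(np.array(F)@et):.2f} F={f.round(1)} act={ap%6.2832:.3f} r={np.hypot(d@U,d@W):.2f}",flush=True)
        if lim is not None and f@et<lim: break
E
python3 - <<'E'
from h import *
slow(5.531+np.arange(1,5)*.12)
E
```

```text
5.651 t=32.94 Fr=0.46 Ft=-4.79 sd=0.42 F=[-3.5 -5.  -3.1] act=5.490 r=21.12
5.771 t=33.47 Fr=1.77 Ft=-5.37 sd=0.06 F=[-5.1 -5.1 -2.2] act=5.568 r=21.18
5.891 t=33.99 Fr=4.73 Ft=-6.40 sd=0.39 F=[-7.8 -4.9  0.1] act=5.654 r=21.21
6.011 t=34.52 Fr=8.60 Ft=-6.59 sd=0.31 F=[-9.9 -4.8  4.1] act=5.750 r=21.20
```

```bash
cat >> h.py <<'E'
def slow2(phis,speed=10,n=4,r=20,lim=-99,w=.03):
    for ph in phis:
        move_l(tcp(circ(ph,r)),max_speed=speed)
        F=[];D=[]
        for i in range(n): F.append(get_force()); D.append(get_tool_pos()-19*zt(Q)-C); wait(w)
        f=np.mean(F,0); d=np.mean(D,0); a=np.arcsin(np.clip(d@U/20,-1,1)); ap=np.arctan2(d@U,d@W)
        et=np.cos(a)*U-np.sin(a)*W; et2=np.cos(ap)*U-np.sin(ap)*W
        print(f"{ph:.3f} t={get_time():.2f} Ft={f@et:.2f} ({f@et2:.2f}) sd={np.std(np.array(F)@et):.2f} F={f.round(1)} ah={a:.3f} act={ap:.3f} r={np.hypot(d@U,d@W):.2f} gap={get_finger_gap():.1f}",flush=True)
        if f@et<lim: print("LIM"); break
E
python3 - <<'E'
from h import *
slow2(6.011+np.arange(1,7)*.15,speed=15,lim=-7.3)
E
```

```text
6.161 t=35.00 Ft=-6.63 (-6.93) sd=0.37 F=[-11.1  -4.5  10. ] ah=-0.391 act=-0.369 r=21.16 gap=11.9
6.311 t=35.48 Ft=-6.37 (-6.47) sd=0.55 F=[-8.2 -3.5 14.2] ah=-0.129 act=-0.122 r=21.16 gap=11.9
6.461 t=35.97 Ft=-6.02 (-5.94) sd=0.40 F=[-4.5 -3.6 13.2] ah=0.111 act=0.104 r=21.20 gap=12.5
6.611 t=36.45 Ft=-5.39 (-5.21) sd=0.12 F=[-2.1 -3.3 11. ] ah=0.306 act=0.288 r=21.20 gap=12.0
6.761 t=36.93 Ft=-5.33 (-5.12) sd=1.09 F=[-1.1 -3.6  9.3] ah=0.479 act=0.451 r=21.14 gap=11.7
6.911 t=37.42 Ft=-4.78 (-4.55) sd=0.76 F=[-0.  -3.7  7.8] ah=0.643 act=0.605 r=21.08 gap=12.2
```

```bash
python3 - <<'E'
from h import *
slow2(6.911+np.arange(1,6)*.05,speed=5,n=3,lim=-7.3)
t=cam("top"); crop(t,"t18",240,200,80,70,8)
E
```

```text
6.961 t=37.87 Ft=-6.13 (-5.88) sd=0.33 F=[-0.6 -3.7  8.8] ah=0.688 act=0.649 r=21.02 gap=12.2
7.011 t=38.32 Ft=-6.27 (-6.02) sd=0.22 F=[-0.6 -3.5  8.6] ah=0.739 act=0.698 r=20.98 gap=11.9
7.061 t=38.77 Ft=-5.76 (-5.54) sd=0.30 F=[-0.5 -4.   7.5] ah=0.791 act=0.747 r=20.93 gap=12.2
7.111 t=39.22 Ft=-5.77 (-5.52) sd=0.06 F=[ 0.2 -3.8  7.8] ah=0.843 act=0.797 r=20.88 gap=11.9
7.161 t=39.67 Ft=-5.49 (-5.28) sd=0.29 F=[-0.  -3.8  6.9] ah=0.895 act=0.846 r=20.84 gap=11.7
```

View pics/t18.png

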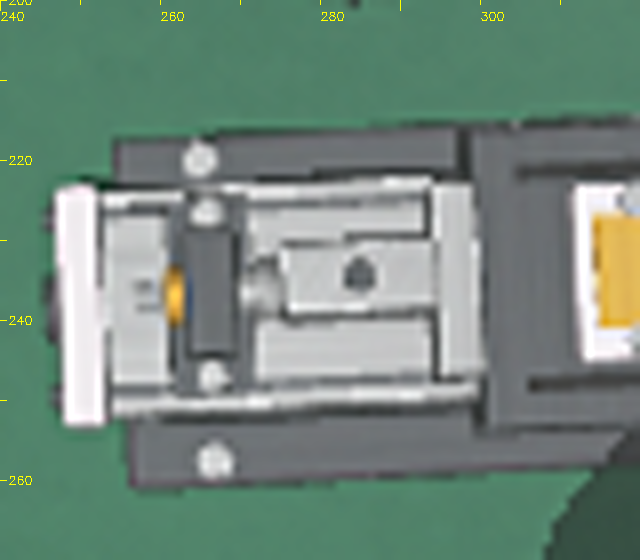

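```bash
python3 - <<'E'
from h import *
slow2(7.161+np.arange(1,13)*.05,speed=5,n=3,lim=-7.0)
E
```

```text
7.211 t=40.17 Ft=-5.78 (-5.56) sd=0.22 F=[ 0. -4.  7.] ah=0.947 act=0.896 r=20.79 gap=11.8
7.261 t=40.62 Ft=-5.67 (-5.46) sd=0.44 F=[ 0.3 -3.8  6.9] ah=0.996 act=0.945 r=20.71 gap=12.2
7.311 t=41.07 Ft=-6.55 (-6.35) sd=0.17 F=[-0.2 -3.9  7.4] ah=1.046 act=0.991 r=20.69 gap=11.8
7.361 t=41.52 Ft=-6.41 (-6.23) sd=0.13 F=[-0.1 -4.1  7.1] ah=1.093 act=1.037 r=20.63 gap=12.2
7.411 t=41.97 Ft=-7.11 (-6.96) sd=0.09 F=[-0.5 -3.5  7.5] ah=1.139 act=1.083 r=20.56 gap=11.9
LIM
```

```bash
python3 - <<'E'
from h import *
slow2(7.411+np.arange(1,4)*.04,speed=5,n=3,lim=-8.6)
t=cam("top"); crop(t,"t19",240,200,80,70,8)
E
```

```text
7.451 t=42.38 Ft=-7.54 (-7.38) sd=0.24 F=[-0.4 -3.2  8. ] ah=1.177 act=1.120 r=20.53 gap=12.1
7.491 t=42.78 Ft=-8.23 (-8.10) sd=0.54 F=[-0.9 -3.5  8.4] ah=1.214 act=1.157 r=20.47 gap=11.6
7.531 t=43.19 Ft=-8.50 (-8.39) sd=0.31 F=[-1.  -3.5  8.6] ah=1.251 act=1.194 r=20.42 gap=12.0
```

View pics/t19.png

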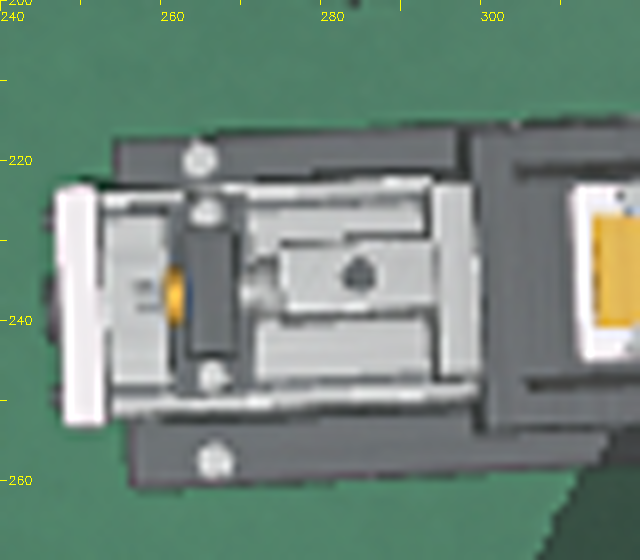

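```bash
python3 - <<'E'
import cv2, numpy as np
a,b,c,d=[cv2.cvtColor(cv2.imread(f"pics/t{i}.png"),cv2.COLOR_BGR2GRAY).astype(np.float32) for i in(15,17,18,19)]
def sh(p,q,r):
    y0,y1,x0,x1=r; w=cv2.createHanningWindow((x1-x0,y1-y0),cv2.CV_32F)
    return cv2.phaseCorrelate(p[y0:y1,x0:x1],q[y0:y1,x0:x1],w)
R=(120,460,425,640); F=(180,440,30,240); B=(215,330,270,430)
for n,(p,q) in {"15-17":(a,b),"17-18":(b,c),"18-19":(c,d)}.items():
    for nm,r in (("carr",R),("fixed",F),("blk",B)):
        (dx,dy),k=sh(p,q,r); print(n,nm,round(dx/8,3),round(dy/8,3),round(k,2))
E
```

```text
15-17 carr -1.986 0.023 0.28
15-17 fixed -0.008 0.002 1.0
15-17 blk 0.01 0.001 0.78
17-18 carr -1.898 0.038 0.33
17-18 fixed 0.01 -0.005 0.97
17-18 blk -1.998 -0.003 0.45
18-19 carr -0.014 0.003 0.68
18-19 fixed 0.003 0.0 0.98
18-19 blk 0.003 -0.009 0.86
```

```bash
python3 - <<'E'
import cv2, numpy as np
g=[cv2.cvtColor(cv2.imread(f"pics/t{i}.png"),cv2.COLOR_BGR2GRAY).astype(np.float32) for i in(15,17,18,19)]
def ecc(p,q,r,init):
    y0,y1,x0,x1=r; W=np.float32([[1,0,init*8],[0,1,0]])
    cc,W=cv2.findTransformECC(p[y0:y1,x0:x1],q,np.float32([[1,0,x0+init*8],[0,1,y0]]),cv2.MOTION_TRANSLATION,(3,200,1e-7),None,5)
    return (W[0,2]-x0)/8,(W[1,2]-y0)/8,cc
R=(130,430,445,620); F=(180,440,30,240)
for i,j,init in((0,1,-2),(1,2,-1.5),(2,3,-.2)):
    print(i,j,ecc(g[i],g[j],R,init),ecc(g[i],g[j],F,0))
d=np.abs(g[3]-g[2]); print(d[130:430,425:640].mean(), d[180:440,30:240].mean(), d[215:330,270:430].mean())
E
```

```text
0 1 (np.float32(-1.9098015), np.float32(0.1193676), 0.9348644671519531) (np.float32(-0.00032186508), np.float32(0.003200531), 0.9999101288179469)
1 2 (np.float32(-1.6994972), np.float32(0.0651474), 0.9618590739616938) (np.float32(-0.0008893013), np.float32(-9.918213e-05), 0.999907956625636)
2 3 (np.float32(-0.12349701), np.float32(0.012533188), 0.9882293576831581) (np.float32(-0.0008072853), np.float32(0.0020523071), 0.9999175034481631)
3.538248 0.450348 2.5245652
```

```bash
python3 - <<'E'
from h import *
f=get_force(); print(f)
command_gripper(40); print(get_time(),get_force().round(2))
p=get_tool_pos(); move_l((p-110*zt(Q)).tolist(),max_speed=200); print(get_time())
s=cam("scene"); crop(s,"s20",180,110,160,120,5); t=cam("top"); crop(t,"t20",240,200,80,70,8); crop(t,"t20b",240,190,190,80,4)
g=[cv2.cvtColor(cv2.imread(f"pics/t{i}.png"),cv2.COLOR_BGR2GRAY).astype(np.float32) for i in(18,19,20)]
for i,j in((0,2),(1,2)):
    x0,y0=445,130
    cc,W=cv2.findTransformECC(g[i][130:430,445:620],g[j],np.float32([[1,0,x0],[0,1,y0]]),cv2.MOTION_TRANSLATION,(3,200,1e-7),None,5); print(i,j,(W[0,2]-x0)/8,cc)
E
```

```text
[-1.55149508 -4.11317397  9.1975882 ]
43.9083 [-0.   -1.02 -0.79]
44.6083
0 2 -0.120456696 0.9882088920423637
1 2 0.001083374 0.9998635597707821
```

View pics/s20.png

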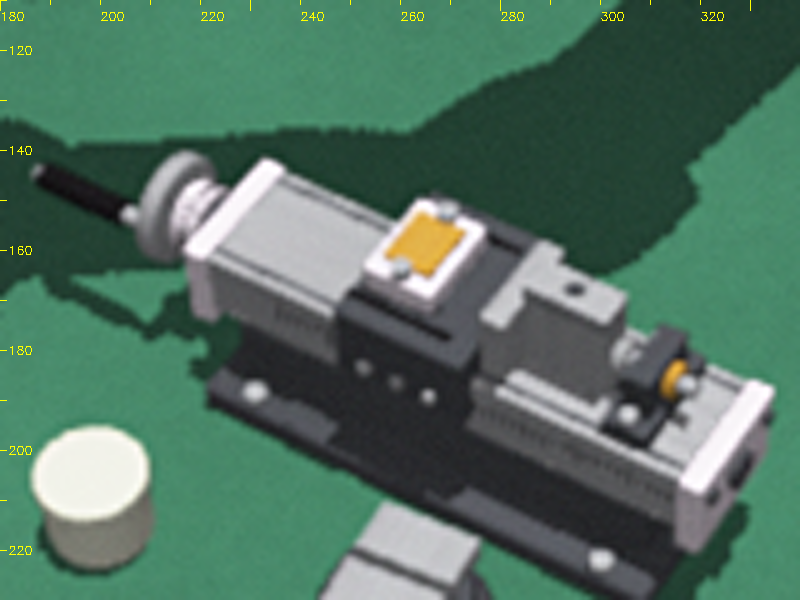

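View pics/t20b.png

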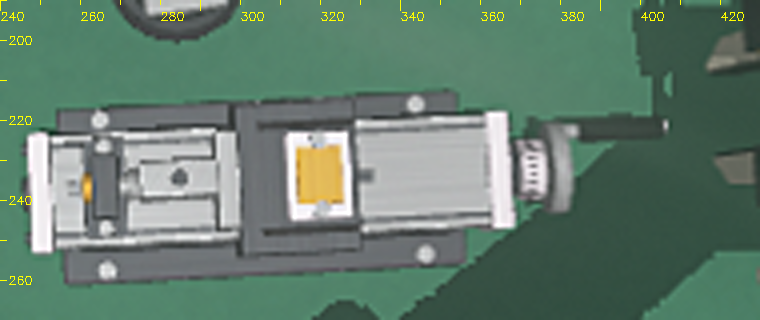

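```bash
python3 - <<'E'
from h import *
wait(.2); print(get_time(),get_force().round(2)); close_job()
E
```

```text
44.9083 [ 0.31  0.64 -0.36]
the job is handed in; nothing more can be done
```

The slide is set against the gauge block and I handed the job in at about 44.9 s; no verdict was reported.

**What I did**
- I wound the slide back by its handle until the gap was about 47.5 mm by the top camera.
- I stood the bare steel block on the bed in the gap, its length along the bed, and let go of it.
- I wound forward through the slack in slow steps, then let go of the handle and backed clear.

**Last checks**
- **Nip force:** I worked this out from the handle force, since nothing reads the nip directly. Winding took about 5.8 N before contact and 8.5 to 9.2 N at the last readings, which suggests roughly 25 to 32 N on the block.
- **Contact:** the slide moved only about 0.27 mm between two top pictures where the wheel turn would have given 0.68 mm if it were free, so it had met the block. Phase correlation on the same pictures gave almost no movement, but it tends to lock to whole pixels, so I used the ECC image-alignment figure.
- **After release:** the slide had not moved (0.001 px). The last pictures show the block upright between the slide face and the stop button. The jar has not moved, and nothing I did went near the ball vise or graver.

**What disagreed:** the two cameras differed by about 4 mm. I settled that against the known position of the gripper.

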